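# Sort tested relay modules and shut the rejects away

### The arm

A 6-joint arm with a two-finger parallel gripper is mounted at the origin on the work surface; the furniture and walls round the work are solid. World frame = base frame: x ahead of the robot, y to its left, z up, the work surface at z = 0. Lengths are in mm, angles in rad, forces in N, time in s.
With the tool pointing down it reaches from about 300 to 775 mm from the base axis. Payload 14.6 kg.
Tool frame: the origin (TCP) lies at the very end of the fingers, on their centre line; the grasp point (between the pads) lies 19 mm behind it; z points along the fingers, x is the direction in which the jaws open and shut, and the axes are right-handed (so a half turn about z gives the same grasp; the last joint's range is limited). The gripper opens to 85 mm and grips with 20 to 120 N. Pads are 22 mm wide; open, the fingers measure 114 mm over their backs; the gripper's body (76 mm by 85 mm) begins 54 mm behind the grasp point. The pads swing forward as they close: fully open they stand 13 mm farther back than shut.
Start: joints at [1.255, 0.3, 1.521, -0, 1.321, -0.067], TCP at [135.43, 533.055, 231.281] pointing down, gripper open.
Joint ranges: [-3.03, 3.03], [-0.79, 2.21], [0.23, 2.52], [-1.04, 4.18], [0, 3.07], [-2.55, 2.55]. Speed limits (rad/s): [2.22, 2.22, 2.57, 3.14, 3.14, 3.14].

### API

Orientations are given as a unit quaternion [w, x, y, z].
In Python, from workcell import manip gives the robot as it stands.
- The arm moves only by the tool arm_command, never from a script. Its argument "motion" is a list of rows, each an object with "delta_pos": the shift along the tool's x, y, z in mm, a list of three; "rot": the turn, a rotation vector about the tool's x, y, z in rad, a list of three. In form: [{"delta_pos": [dx, dy, dz], "rot": [rx, ry, rz]}, ...]. A call has exactly 10 rows; each row is the pose to reach, as a shift and turn from the pose commanded when the call began, along the tool's axes at that moment; what a row does not reach only later rows make up. A row lasts 1/10 s, in which the tool goes at most 50 mm and 8.59 degrees, less where a joint would pass 70% of its speed; a pose out of reach is approached as far as the arm can. A call with a gripper value outside its range is refused whole. "hand" is the closure, from 0 (fully open) to 1 (shut), set as the call begins (left out, the last holds). The fingers move at their own pace and stop on an object; the grip force is fixed at half the most. Time passes only in rows, so rows that repeat a pose let the fingers close, or fill a call up. It gives the time, the measured TCP pose, the force and the opening at its end, in the units of the state.
- manip.state(): the state, without advancing time (a new reading comes with each control period).
- manip.get_image(name): name is "side" or "top" or "wrist"; returns a dict with "frame" (480x640x3 uint8, red, green, blue), "depth" (480x640 float32, mm along the optical axis (not along the pixel's ray), 0 where there is no reading), "K" (3x3 intrinsics, pixels), "D" ([k1, k2, p1, p2, k3] as OpenCV has them; the pictures are not rectified), "pose" (4x4, takes a point from camera to world coordinates). Camera axes: x right, y down, z forward; pixel columns grow to the right and rows downward; lengths in mm; the calibration is good to about 2 mm. A picture is of the moment at which its call begins.
- manip.close_job(): hands the job in, once; it reports no verdict.
Trained networks look in a picture, given as the dict that the camera call returned (one of the last four; its "shot" number tells which), for a name from the list of things; names that differ only in an ending like _2 or _b are one class to them, and where a whole thing is asked for, a point or a joint stands for the part that bears it (a point fixed in the world has none). Each returns a list of dicts, best first, with "conf" (0 to 1); they miss things now and then, are a little off and sometimes report something else, mostly with a low value. They report only what shows in the picture. A call takes as long as a camera call.
- manip.find_in(picture, label): "bbox" ([left, top, width, height] in pixels, round what is visible of it).
- manip.masks_of(picture, label): "pixels" (480x640 bool, what is visible of it) and "bbox" ([left, top, width, height] in pixels, round what is visible of it).
The state is a dict: "clock": time; "joint_positions": joint angles; "joint_vel": joint speeds; "joint_torque": joint torques, N m; "eef_pos": TCP position; "tool_rot": TCP orientation; "ft_force": force on the tool from outside, world axes, zero at the start; "torque": the same for the moment, N m; "width": opening from 0.0 (shut) to 1.0 (fully open).
Only numpy, scipy, OpenCV 4.12 (cv2) and the standard library are available. Lean on these libraries where they do the work, as an engineer would, in place of code of your own. Each camera call takes 0.05 s, during which the arm holds its last target. There are 200 camera calls.

### The job

Roll the thumbwheel of the reject box with a fingertip until its sliding cover is fully open, then put every module with a bar tag into a pocket of the reject box, and roll the wheel back until the cover is fully shut over them. Put every module with a round tag into a pocket of the pass rack, at any time. One module to a pocket, upright and flat on its floor; move the cover only by the wheel, never by pushing it, and leave the other things on the bench where they lie.

Things in the scene. Friction and masses are not known exactly. Their poses are not given: they have to be found in the camera images.
- pass_1: Relay module, a grey plastic housing 36 (its x) x 50 (its y) x 30 mm tall, 0.11 kg, standing on the bench. Origin: centre of its underside; z up. On its top it carries a white tag 4 mm high: a round disc 24 mm across, which marks it as passed. May be absent.
- pass_2: Relay module, a grey plastic housing 36 (its x) x 50 (its y) x 30 mm tall, 0.11 kg, standing on the bench. Origin: centre of its underside; z up. On its top it carries a white tag 4 mm high: a round disc 24 mm across, which marks it as passed. May be absent.
- pass_3: Relay module, a grey plastic housing 36 (its x) x 50 (its y) x 30 mm tall, 0.11 kg, standing on the bench. Origin: centre of its underside; z up. On its top it carries a white tag 4 mm high: a round disc 24 mm across, which marks it as passed. May be absent.
- reject_1: Relay module, a grey plastic housing 36 (its x) x 50 (its y) x 30 mm tall, 0.11 kg, standing on the bench. Origin: centre of its underside; z up. On its top it carries a white tag 4 mm high: a straight narrow bar 46 mm long (along its y) and 8 mm wide, which marks it as a reject. May be absent.
- reject_2: Relay module, a grey plastic housing 36 (its x) x 50 (its y) x 30 mm tall, 0.11 kg, standing on the bench. Origin: centre of its underside; z up. On its top it carries a white tag 4 mm high: a straight narrow bar 46 mm long (along its y) and 8 mm wide, which marks it as a reject. May be absent.
- pass_rack: Fixed aluminium nest plate, open above, with three pockets in a row along its y, 60 mm apart; origin under the middle pocket. Each pocket measures 42 (x) x 56 mm (y), so it takes one module lying the same way (either way round); floor 4 mm above the bench, walls 4 mm thick that stand 8 mm above that floor. Both long sides are clear; a flat foot 14 mm long and 3 mm high at each end.
- pass_pocket_1 (a point): Centre of the floor of pocket 1 of the pass rack; axes as the rack's.
- pass_pocket_2 (a point): Centre of the floor of pocket 2 of the pass rack; axes as the rack's.
- pass_pocket_3 (a point): Centre of the floor of pocket 3 of the pass rack; axes as the rack's.
- reject_box: Fixed grey steel box. Origin under the middle of its two pockets, 60 mm apart along y, each 42 (x) x 56 mm (y), floor at z = 4 mm, walls 8 mm above it. Side rails along x (x = -33 to 113 mm) at y = -69 and 69 mm, 52 mm high. Outside the +y rail a black block 70 (x) x 50 mm (y), 40 mm high, holds the thumbwheel in a slot. +x points away from the robot.
- reject_pocket_1 (a point): Centre of the floor of reject pocket 1, at the box's x = 0, y = -30 mm; axes as the box's.
- reject_pocket_2 (a point): Centre of the floor of reject pocket 2, at the box's x = 0, y = 30 mm; axes as the box's.
- cover: Flat aluminium cover 62 (x) x 130 (y) x 5 mm that slides on the side rails along the box's x, its underside 46.5 mm above the bench. Origin: centre of its underside. Its x in the box's frame is 0 when shut (right over the reject pockets) and 80 mm when fully open. The thumbwheel alone moves it (geared); it is not to be pushed by hand.
- thumbwheel (a joint): Angle of the thumbwheel, rad: 0 cover shut, 6.0 fully open (stops at both ends; 13.3 mm of cover per rad). Ribbed rubber wheel of radius 20 mm, 12 mm wide, axis along the box's y; only its top 6 mm stands out, so it cannot be pinched and turned. Rolling its top towards the box's +x opens the cover, -x shuts it; it stays where left and needs about 0.7 N at the rim.
- wheel_top (a point): Top of the thumbwheel, 46 mm above the bench, at x = 40, y = 98 mm in the box; axes as the box's; it does not turn with the wheel. The wheel is rigidly mounted. A shut gripper's fingertip laid on it from above with a few newtons and drawn level along x rolls it by about travel / 20 mm, for as long as the tip covers the top; then lift off, go back and stroke again.
- solder_spool: Bystander: solder spool 62 x 79 mm, 31 mm high, on the bench behind the modules.
- side_cutters: Bystander: side cutters 48 x 130 x 10 mm lying on the bench behind the modules.
- tweezers: Bystander: tweezers 18 x 127 x 10 mm lying between the robot and the modules.

How it is judged:
By the outcome, as a careful person would: the job done as asked, in the order asked, and still so for the second after the job is handed in, with the robot touching nothing.
Of pass_1, pass_2, pass_3 only 2 to 3 are there at a start; the rules pass over those that are not, and their reading is None.
Of reject_1, reject_2 only 1 to 2 are there at a start; the rules pass over those that are not, and their reading is None.
At some moment in a run one of pass_1, pass_2, pass_3, reject_1, reject_2 may be knocked a few centimetres aside while the robot is not near it.
Once in a run the grip may slacken for a moment while it holds something.
It also fails if it takes over 210 s, if anything falls off the work surface, if the arm or the gripper's body presses on something with over 40 N, if the wrist force passes 120 N, or if a joint passes its speed limit or range.

## Working session

There is one attempt and no reset: what is moved stays moved. The work goes in short steps, Python scripts to look and compute and a tool call to move; the robot and the scene stay as the last step left them, time stands still between calls to the robot, and variables do not carry over. Pictures are saved under pics/ and viewed, about 12 in all and at most 16, crops included, and the job is handed in when it is done.

Besides the shell and the picture viewer there is one more tool, called as a command line: name --argument value ..., lists and objects as JSON in quotes. arm_command: Moves the arm, as the interface text tells. Its arguments: {"type":"object","properties":{"motion":{"type":"array","items":{"type":"object","properties":{"delta_pos":{"type":"array","items":{"type":"number"}},"rot":{"type":"array","items":{"type":"number"}}}}},"hand":{"type":"number"}},"required":["motion"]}

```bash
mkdir -p pics; cat > h.py <<'E'
import numpy as np, cv2
from workcell import manip
def cloud(p):
    K,D=np.array(p["K"]),np.array(p["D"]); h,w=p["depth"].shape
    u,v=np.meshgrid(np.arange(w),np.arange(h))
    n=cv2.undistortPoints(np.stack([u,v],-1).reshape(-1,1,2).astype(np.float64),K,D).reshape(h,w,2)
    d=p["depth"][...,None].astype(float)
    P=np.concatenate([n*d,d],-1); T=np.array(p["pose"])
    W=P@T[:3,:3].T+T[:3,3]; W[p["depth"]<=0]=np.nan
    return W
def save(p,name): cv2.imwrite("pics/"+name,p["frame"][...,::-1])
def rect(pts):
    (c,s,a)=cv2.minAreaRect(pts[:,:2].astype(np.float32))
    return np.round(c,1),np.round(s,1),round(a,1)
E
python3 - <<'E'
from h import *
s=manip.state(); print({k:np.round(v,3) for k,v in s.items()})
for n in ("top","side"):
    p=manip.get_image(n); save(p,n+"1.png"); W=cloud(p)
    print(n,np.round(np.array(p["pose"])[:3],3).tolist())
    for l in ("pass_1","reject_1","pass_rack","reject_box","cover","thumbwheel"):
        for m in manip.masks_of(p,l):
            if m["conf"]<.3: continue
            q=W[m["pixels"]]; q=q[~np.isnan(q[:,0])]
            if len(q)<20: continue
            t=np.percentile(q[:,2],90); q2=q[q[:,2]>t-8]
            print(l,round(m["conf"],2),m["bbox"],"ztop",round(t,1),rect(q2),"n",len(q2))
E
```

```text
{'clock': np.float64(0.0), 'joint_positions': array([ 1.255,  0.3  ,  1.522,  0.   ,  1.321, -0.067]), 'joint_vel': array([-0.   ,  0.   ,  0.001,  0.001,  0.001,  0.001]), 'joint_torque': array([ 2.0000e-03, -5.4350e+01, -3.6181e+01,  0.0000e+00,  4.0000e-03,
       -0.0000e+00]), 'eef_pos': array([135.355, 532.847, 230.726]), 'tool_rot': array([ 0.   ,  0.789,  0.614, -0.   ]), 'ft_force': array([ 1.382, -0.892, -0.571]), 'torque': array([-0.021,  0.043,  0.025]), 'width': np.float64(1.0)}
top [[-0.023, -0.978, 0.208, 269.331], [-1.0, 0.022, -0.009, 12.002], [0.004, -0.208, -0.978, 1234.232]]
pass_1 0.67 [255.3, 257.2, 22.0, 18.9] ztop 35.4 (array([437.6, 148.2]), array([33.3, 46.6]), 21.8) n 222
pass_1 0.62 [275.2, 219.5, 20.3, 15.7] ztop 35.1 (array([541.1,  93.7]), array([49.4, 36.9]), 83.8) n 250
pass_1 0.55 [317.8, 211.0, 20.6, 19.0] ztop 35.3 (array([555. , -23.6]), array([46.6, 36.5]), 67.8) n 224
reject_1 0.72 [294.3, 258.7, 19.0, 18.3] ztop 35.4 (array([438.6,  47.6]), array([36. , 49.5]), 8.3) n 257
reject_1 0.52 [253.1, 258.4, 21.2, 19.1] ztop 35.3 (array([438.1, 149.9])
[... 1090 characters left out ...]
array([35.6, 55.3]), 8.4) n 284
reject_1 0.49 [323.2, 176.0, 70.4, 48.2] ztop 52.3 (array([ 532.5, -270.1]), array([197.7, 143.6]), 89.8) n 888
pass_rack 0.67 [264.2, 309.8, 85.1, 91.1] ztop 13.2 (array([453.8, 296.7]), array([209.8,  51.5]), 85.1) n 2308
reject_box 0.74 [320.0, 171.7, 72.3, 56.4] ztop 52.4 (array([ 531.4, -271.1]), array([198.6, 143.4]), 88.6) n 906
reject_box 0.44 [262.6, 310.5, 85.8, 89.8] ztop 13.3 (array([454.2, 301.7]), array([199.9,  51.5]), 85.1) n 2271
cover 0.64 [356.8, 177.6, 36.0, 21.0] ztop 53.7 (array([ 491.7, -294.1]), array([ 61. , 131.6]), 0.1) n 452
thumbwheel 0.49 [341.8, 200.9, 13.9, 6.5] ztop 47.7 (array([ 530.1, -192.7]), array([ 9.7, 24.6]), 87.7) n 35
```

```bash
python3 - <<'E'
import cv2,numpy as np
t=cv2.imread("pics/top1.png")[170:300,150:490]; s=cv2.imread("pics/side1.png")[150:420,240:440]
t=cv2.resize(t,(800,306),interpolation=cv2.INTER_CUBIC)
s=cv2.resize(s[80:180],(580,290),interpolation=cv2.INTER_CUBIC)
o=np.zeros((600,800,3),np.uint8);o[:306]=t;o[310:600,:580]=s
cv2.imwrite("pics/c1.png",o)
E
```

```text
(no output)
```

View pics/c1.png

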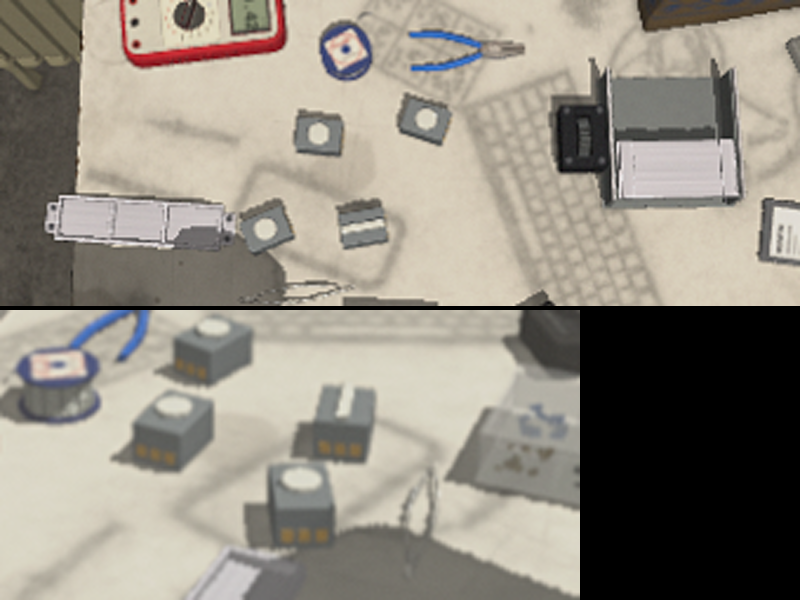

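The views show three round-tag modules, A (439,150), B (541,95) and C (556,-22), and one bar-tag module at (439,48). The masks report the bar correctly. I'll go to the wheel first.

arm_command --motion '[{"delta_pos":[-608,562,30],"rot":[0,0,1.34]},{"delta_pos":[-608,562,30],"rot":[0,0,1.34]},{"delta_pos":[-608,562,30],"rot":[0,0,1.34]},{"delta_pos":[-608,562,30],"rot":[0,0,1.34]},{"delta_pos":[-608,562,30],"rot":[0,0,1.34]},{"delta_pos":[-608,562,30],"rot":[0,0,1.34]},{"delta_pos":[-608,562,30],"rot":[0,0,1.34]},{"delta_pos":[-608,562,30],"rot":[0,0,1.34]},{"delta_pos":[-608,562,30],"rot":[0,0,1.34]},{"delta_pos":[-608,562,30],"rot":[0,0,1.34]}]' --hand 1

```text
clock: 1.7
eef_pos: [374.4, 91.9, 213.5]
tool_rot: [-0.0, 1.0, -0.012, 0.001]
ft_force: [1.0, 0.7, 0.2]
width: 0.001
```

```bash
cat >> h.py <<'E'
def yaw(s=None):
    q=(s or manip.state())["tool_rot"]
    from scipy.spatial.transform import Rotation as R
    return R.from_quat([q[1],q[2],q[3],q[0]]).as_matrix()
def go(x,y,z,deg):
    "print delta in tool axes and rotation about tool z to reach a pointing-down pose"
    s=manip.state(); M=yaw(s); p=np.array(s["eef_pos"])
    cur=np.degrees(np.arctan2(M[1,0],M[0,0]))
    print("at",np.round(p,1),"yaw",round(cur,1),"tilt",np.round(M[2],3),"t",round(s["clock"],1),"w",round(s["width"],3),"F",np.round(s["ft_force"],1),"j6",round(s["joint_positions"][5],2))
    print("delta",np.round(M.T@(np.array([x,y,z])-p),1),"rz",round(-np.radians((deg-cur+180)%360-180),3))
E
python3 -c "
from h import *
go(531,-195,200,-1)"
```

```text
at [374.4  91.9 213.5] yaw -1.3 tilt [ 0.001 -0.    -1.   ] t 1.7 w 0.001 F [1.  0.7 0.2] j6 0.17
delta [163.2 283.2  13.6] rz -0.006
```

arm_command --motion '[{"delta_pos":[163,283,14],"rot":[0,0,0]},{"delta_pos":[163,283,14],"rot":[0,0,0]},{"delta_pos":[163,283,14],"rot":[0,0,0]},{"delta_pos":[163,283,14],"rot":[0,0,0]},{"delta_pos":[163,283,14],"rot":[0,0,0]},{"delta_pos":[163,283,14],"rot":[0,0,0]},{"delta_pos":[163,283,14],"rot":[0,0,0]},{"delta_pos":[163,283,14],"rot":[0,0,0]},{"delta_pos":[163,283,14],"rot":[0,0,0]},{"delta_pos":[163,283,14],"rot":[0,0,0]}]'

```text
clock: 2.7
eef_pos: [531.4, -191.2, 199.3]
tool_rot: [-0.0, 1.0, -0.009, -0.0]
ft_force: [0.4, 0.6, -0.2]
width: 0.003
```

```bash
python3 - <<'E'
from h import *
p=manip.get_image("wrist"); save(p,"w1.png"); W=cloud(p); np.save("w1.npy",W)
print(np.round(p["pose"],2).tolist())
for l in ("thumbwheel","cover","reject_box"):
    for m in manip.masks_of(p,l)[:2]:
        q=W[m["pixels"]]; q=q[~np.isnan(q[:,0])]
        t=np.percentile(q[:,2],95); q2=q[(q[:,2]>t-4)]
        print(l,round(m["conf"],2),m["bbox"],"ztop",round(t,1),rect(q2),len(q2))
go(531,-195,52,-1)
E
```

```text
[[1.0, -0.02, -0.0, 532.61], [-0.02, -0.96, -0.29, -117.42], [0.0, 0.29, -0.96, 341.19], [0.0, 0.0, 0.0, 1.0]]
thumbwheel 0.85 [301.1, 207.1, 53.4, 21.4] ztop 45.6 (array([ 532.6, -194.5]), array([25.7, 12.1]), 0.4) 464
cover 0.81 [240.2, 260.4, 78.9, 91.5] ztop 51.2 (array([ 491.9, -245.5]), array([135. ,  62.8]), 86.8) 4843
cover 0.69 [235.4, 178.2, 183.7, 228.0] ztop 50.9 (array([ 513.4, -259.7]), array([178.6, 131.2]), 63.4) 6249
reject_box 0.62 [237.1, 177.8, 181.3, 224.1] ztop 50.9 (array([ 511.8, -262.2]), array([172.6, 130.5]), 63.9) 6115
at [ 531.7 -191.3  199.6] yaw -1.0 tilt [ 0.001  0.    -1.   ] t 2.9 w 0.0 F [-0.2  0.3  0.3] j6 -0.39
delta [ -0.7   3.7 147.6] rz 0.0
```

View pics/w1.png

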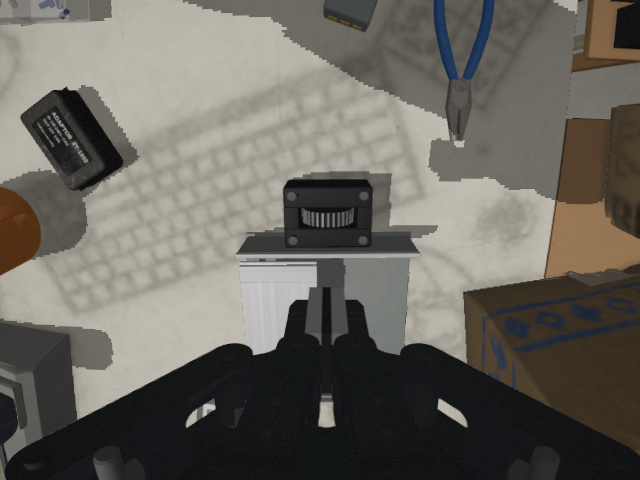

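Wheel at pixel (328,217) is about (532,-195). The cover is shut, with no obstacles around the block. Next I'll lower the tip to just above the wheel at the stroke start.

arm_command --motion '[{"delta_pos":[-8,4,50],"rot":[0,0,0]},{"delta_pos":[-8,4,100],"rot":[0,0,0]},{"delta_pos":[-8,4,135],"rot":[0,0,0]},{"delta_pos":[-8,4,145],"rot":[0,0,0]},{"delta_pos":[-8,4,149],"rot":[0,0,0]},{"delta_pos":[-8,4,151],"rot":[0,0,0]},{"delta_pos":[-8,4,152],"rot":[0,0,0]},{"delta_pos":[-8,4,153],"rot":[0,0,0]},{"delta_pos":[-8,4,153.5],"rot":[0,0,0]},{"delta_pos":[-8,4,153.5],"rot":[0,0,0]}]'

```text
clock: 3.9
eef_pos: [523.8, -195.9, 46.1]
tool_rot: [0.0, 1.0, -0.009, 0.0]
ft_force: [-0.8, -0.1, -0.1]
width: -0.001
```

arm_command --motion '[{"delta_pos":[0,0,0.5],"rot":[0,0,0]},{"delta_pos":[0,0,1],"rot":[0,0,0]},{"delta_pos":[3,0,1],"rot":[0,0,0]},{"delta_pos":[6,0,1],"rot":[0,0,0]},{"delta_pos":[8,0,1],"rot":[0,0,0]},{"delta_pos":[10,0,1],"rot":[0,0,0]},{"delta_pos":[12,0,1],"rot":[0,0,0]},{"delta_pos":[14,0,1],"rot":[0,0,0]},{"delta_pos":[16,0,1],"rot":[0,0,0]},{"delta_pos":[16,0,1],"rot":[0,0,0]}]'

```text
clock: 4.9
eef_pos: [540.5, -196.2, 45.7]
tool_rot: [0.0, 1.0, -0.009, 0.001]
ft_force: [2.0, 2.9, 8.6]
width: 0.0
```

```bash
cat >> h.py <<'E'
def coverx():
    p=manip.get_image("top"); W=cloud(p)
    m=manip.masks_of(p,"cover")
    if not m: print("no cover"); return
    q=W[m[0]["pixels"]]; q=q[~np.isnan(q[:,0])]; q=q[(q[:,2]>49)&(q[:,2]<60)&(abs(q[:,1]+295)<50)]
    print("cover x",round(m[0]["conf"],2),np.round(np.percentile(q[:,0],[3,50,97]),1))
E
python3 -c "
from h import *
coverx(); go(524,-195.5,46,-1)"
```

```text
cover x 0.91 [471.9 497.9 529. ]
at [ 540.5 -196.2   45.7] yaw -1.0 tilt [ 0.002  0.001 -1.   ] t 5.0 w -0.001 F [1.6 1.8 6.7] j6 -0.39
delta [-16.5  -0.4  -0.4] rz -0.001
```

arm_command --motion '[{"delta_pos":[0,0,-5],"rot":[0,0,0]},{"delta_pos":[-17,0,-5],"rot":[0,0,0]},{"delta_pos":[-17,0,0],"rot":[0,0,0]},{"delta_pos":[-8,0,0.2],"rot":[0,0,0]},{"delta_pos":[0,0,0.2],"rot":[0,0,0]},{"delta_pos":[0,0,-5],"rot":[0,0,0]},{"delta_pos":[-17,0,-5],"rot":[0,0,0]},{"delta_pos":[-17,0,0],"rot":[0,0,0]},{"delta_pos":[-8,0,0.2],"rot":[0,0,0]},{"delta_pos":[0,0,0.2],"rot":[0,0,0]}]'

```text
clock: 6.0
eef_pos: [540.9, -196.3, 45.7]
tool_rot: [0.0, 1.0, -0.009, 0.001]
ft_force: [-0.0, 1.3, 6.6]
width: -0.0
```

```bash
python3 -c "
from h import *
coverx(); go(524,-195.5,46,-1)"
```

```text
cover x 0.68 [497.9 523.9 555.6]
at [ 541.5 -196.3   45.4] yaw -1.0 tilt [ 0.003  0.001 -1.   ] t 6.1 w 0.002 F [ 3.   1.5 11.1] j6 -0.39
delta [-17.5  -0.4  -0.7] rz -0.0
```

arm_command --motion '[{"delta_pos":[0,0,-5],"rot":[0,0,0]},{"delta_pos":[-17,0,-5],"rot":[0,0,0]},{"delta_pos":[-17,0,0],"rot":[0,0,0]},{"delta_pos":[-8,0,0],"rot":[0,0,0]},{"delta_pos":[0,0,0],"rot":[0,0,0]},{"delta_pos":[0,0,-5],"rot":[0,0,0]},{"delta_pos":[-17,0,-5],"rot":[0,0,0]},{"delta_pos":[-17,0,0],"rot":[0,0,0]},{"delta_pos":[-8,0,0],"rot":[0,0,0]},{"delta_pos":[0,0,0],"rot":[0,0,0]}]'

```text
clock: 7.1
eef_pos: [540.9, -196.3, 45.6]
tool_rot: [0.0, 1.0, -0.009, 0.001]
ft_force: [-1.0, 2.3, 7.7]
width: 0.001
```

arm_command --motion '[{"delta_pos":[0,0,-5],"rot":[0,0,0]},{"delta_pos":[-17,0,-5],"rot":[0,0,0]},{"delta_pos":[-17,0,0],"rot":[0,0,0]},{"delta_pos":[-8,0,0],"rot":[0,0,0]},{"delta_pos":[0,0,0],"rot":[0,0,0]},{"delta_pos":[0,0,-5],"rot":[0,0,0]},{"delta_pos":[-17,0,-5],"rot":[0,0,0]},{"delta_pos":[-17,0,0],"rot":[0,0,0]},{"delta_pos":[-8,0,0],"rot":[0,0,0]},{"delta_pos":[0,0,0],"rot":[0,0,0]}]'

```text
clock: 8.1
eef_pos: [539.5, -196.6, 45.6]
tool_rot: [0.0, 1.0, -0.009, -0.001]
ft_force: [-11.3, 0.4, 15.7]
width: -0.002
```

```bash
python3 -c "
from h import *
coverx(); go(524,-195.5,46,-1)"
```

```text
cover x 0.81 [539.5 560.4 589.9]
at [ 540.6 -196.6   45.4] yaw -1.0 tilt [ 0.001  0.001 -1.   ] t 8.2 w 0.001 F [-4.3  0.1 17.3] j6 -0.39
delta [-16.6  -0.8  -0.6] rz -0.001
```

arm_command --motion '[{"delta_pos":[-1,0,-50],"rot":[0,0,0]},{"delta_pos":[-1,0,-100],"rot":[0,0,0]},{"delta_pos":[-1,0,-150],"rot":[0,0,0]},{"delta_pos":[-105,-235,-155],"rot":[0,0,-0.16]},{"delta_pos":[-105,-235,-155],"rot":[0,0,-0.16]},{"delta_pos":[-105,-235,-155],"rot":[0,0,-0.16]},{"delta_pos":[-105,-235,-155],"rot":[0,0,-0.16]},{"delta_pos":[-105,-235,-155],"rot":[0,0,-0.16]},{"delta_pos":[-105,-235,-155],"rot":[0,0,-0.16]},{"delta_pos":[-105,-235,-155],"rot":[0,0,-0.16]}]' --hand 0

```text
clock: 9.2
eef_pos: [438.9, 41.7, 199.5]
tool_rot: [0.0, 0.997, 0.072, 0.0]
ft_force: [0.4, -0.3, -0.1]
width: 1.001
```

```bash
cat >> h.py <<'E'
def modules(cam="wrist",name=None):
    p=manip.get_image(cam); W=cloud(p)
    if name: save(p,name)
    for l in ("pass_1","reject_1"):
        for m in manip.masks_of(p,l):
            if m["conf"]<.35: continue
            q=W[m["pixels"]]; q=q[~np.isnan(q[:,0])]
            if len(q)<50: continue
            t=np.percentile(q[:,2],95)
            top=q[(q[:,2]>t-8)]
            print(cam,l,round(m["conf"],2),np.round(m["bbox"]),"z",round(t,1),"top",rect(top),len(top))
    return p,W
E
python3 -c "
from h import *
coverx(); modules('wrist','w2.png'); go(439.5,47.5,60,8.3)"
```

```text
cover x 0.56 [540.2 568.8 597.4]
wrist pass_1 0.83 [427. 125.  68.  70.] z 33.8 top (array([541.7,  94.2]), array([50.3, 37. ]), 82.5) 2798
wrist pass_1 0.67 [410. 259.  69.  63.] z 33.4 top (array([517.3,   0.8]), array([ 55.8, 123.4]), 58.1) 1681
wrist pass_1 0.58 [318.  27.  56.  78.] z 33.9 top (array([439.3, 152.4]), array([36. , 50.5]), 22.7) 3360
wrist reject_1 0.92 [306. 164.  48.  69.] z 33.6 top (array([439.8,  48. ]), array([36. , 50.1]), 8.9) 2700
at [439.3  39.7 199.2] yaw 8.0 tilt [-0.  0. -1.] t 9.4 w 1.001 F [-0.1  0.8  0.7] j6 -0.13
delta [  1.3  -7.7 139.2] rz -0.005
```

View pics/w2.png

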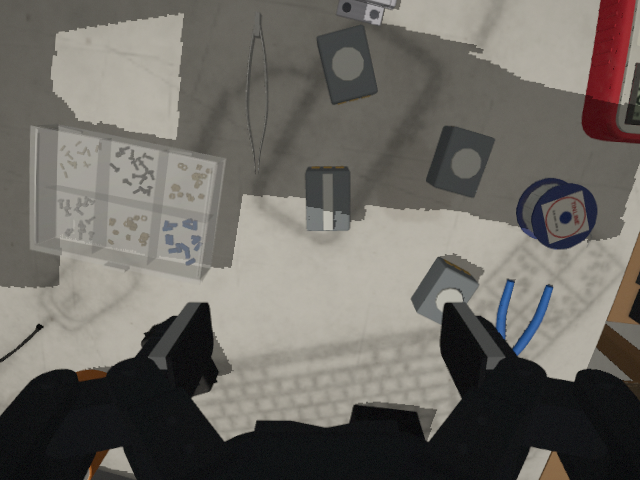

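The wrist view shows the bar tag at pixel (328,200), matching (440,48), and tweezers at (257,95) clear of the grasp. Next is the reject module.

arm_command --motion '[{"delta_pos":[2,-8,20],"rot":[0,0,-0.015]},{"delta_pos":[2,-8,60],"rot":[0,0,-0.015]},{"delta_pos":[2,-8,100],"rot":[0,0,-0.015]},{"delta_pos":[2,-8,135],"rot":[0,0,-0.015]},{"delta_pos":[2,-8,160],"rot":[0,0,-0.015]},{"delta_pos":[2,-8,175],"rot":[0,0,-0.015]},{"delta_pos":[2,-8,185],"rot":[0,0,-0.015]},{"delta_pos":[2,-8,190],"rot":[0,0,-0.015]},{"delta_pos":[2,-8,190],"rot":[0,0,-0.015]},{"delta_pos":[2,-8,190],"rot":[0,0,-0.015]}]' --hand 0.3

```text
clock: 10.45
eef_pos: [440.2, 48.8, 10.1]
tool_rot: [0.0, 0.997, 0.078, 0.0]
ft_force: [0.7, -0.2, 0.2]
width: 0.696
```

arm_command --motion '[{"delta_pos":[0,0,0],"rot":[0,0,0]},{"delta_pos":[0,0,0],"rot":[0,0,0]},{"delta_pos":[0,0,0],"rot":[0,0,0]},{"delta_pos":[0,0,0],"rot":[0,0,0]},{"delta_pos":[0,0,0],"rot":[0,0,0]},{"delta_pos":[0,0,0],"rot":[0,0,0]},{"delta_pos":[0,0,-10],"rot":[0,0,0]},{"delta_pos":[0,0,-40],"rot":[0,0,0]},{"delta_pos":[0,0,-80],"rot":[0,0,0]},{"delta_pos":[0,0,-120],"rot":[0,0,0]}]' --hand 1

```text
clock: 11.45
eef_pos: [439.2, 48.9, 131.5]
tool_rot: [-0.0, 0.997, 0.078, -0.0]
ft_force: [0.4, -0.0, -0.8]
width: 0.406
```

```bash
python3 -c "
from h import *
p=manip.get_image('wrist'); W=cloud(p); save(p,'w3.png')
q=W[...,2]; 
go(491.5,-264.5,130,-1)"
```

```text
at [441.9  49.1 137.6] yaw 9.0 tilt [ 0.008  0.001 -1.   ] t 11.5 w 0.411 F [ 4.9 -0.1  7.7] j6 -0.13
delta [-2.000e-01  3.175e+02  8.000e+00] rz 0.175
```

arm_command --motion '[{"delta_pos":[6,278,-85],"rot":[0,0,0.175]},{"delta_pos":[6,278,-85],"rot":[0,0,0.175]},{"delta_pos":[6,278,-85],"rot":[0,0,0.175]},{"delta_pos":[6,278,-85],"rot":[0,0,0.175]},{"delta_pos":[6,278,-85],"rot":[0,0,0.175]},{"delta_pos":[6,278,-85],"rot":[0,0,0.175]},{"delta_pos":[6,278,-85],"rot":[0,0,0.175]},{"delta_pos":[6,278,-85],"rot":[0,0,0.175]},{"delta_pos":[6,278,-85],"rot":[0,0,0.175]},{"delta_pos":[6,278,-85],"rot":[0,0,0.175]}]'

```text
clock: 12.5
eef_pos: [489.0, -223.6, 214.4]
tool_rot: [-0.0, 1.0, -0.008, -0.0]
ft_force: [-0.4, 0.6, -1.6]
width: 0.404
```

```bash
python3 - <<'E'
from h import *
p=manip.get_image('wrist'); W=cloud(p); save(p,'w4.png')
X,Y,Z=W[...,0],W[...,1],W[...,2]
def band(z0,z1,x0=450,x1=620,y0=-380,y1=-160):
    m=(Z>z0)&(Z<z1)&(X>x0)&(X<x1)&(Y>y0)&(Y<y1); return W[m]
# pocket wall tops z~12
b=band(10,14); print("walls",len(b),np.round(np.percentile(b,[1,50,99],axis=0),1).tolist())
# floor
f=band(2,6); print("floor",len(f),np.round(np.percentile(f,[1,50,99],axis=0),1).tolist())
for lo in range(-300,-230,10):
    c=b[(b[:,1]>lo)&(b[:,1]<lo+10)]
    if len(c): print(lo,np.round(np.sort(c[:,0])[[0,len(c)//2,-1]],1), np.histogram(c[:,0],bins=np.arange(460,525,4))[0])
h=band(50,53.5,y0=-250,y1=-200); print("rail",rect(h),len(h))
k=band(38,42,y0=-230,y1=-150); print("block",rect(k),len(k))
w=band(43,48,y0=-230,y1=-150); print("wheel",rect(w),len(w))
c=band(49,55,x0=515,y0=-370,y1=-233); print("cover",rect(c),len(c))
go(491.5,-264.5,130,-1)
E
```

```text
walls 375 [[464.0, -264.3, 10.1], [513.1, -242.8, 11.2], [599.5, -169.9, 13.9]]
floor 2682 [[458.8, -307.0, 2.0], [503.4, -251.8, 2.9], [599.8, -217.8, 5.1]]
-270 [467.1 513.1 516.9] [ 0  2 18  0  0  0  0  0  0  0  0  0  0 18  5  0]
-260 [467.2 513.1 516.8] [ 0  6 36  0  0  0  0  0  0  0  0  0  0 33  9  0]
-250 [467.6 471.2 516.8] [ 0  9 37  0  0  0  0  0  0  0  0  0  0 29 10  0]
-240 [467.9 513.8 516.7] [ 0  3 19  0  0  0  0  0  0  0  0  0  0 17  5  0]
rail (array([ 531.9, -234.7]), array([ 29.7, 145. ]), 89.6) 1900
block (array([ 532.3, -195.6]), array([ 51. , 143.2]), 89.4) 4120
wheel (array([ 533. , -208.8]), array([ 40.9, 144.4]), 86.9) 737
cover (array([ 570.5, -294.5]), array([123.3,  62.1]), 89.5) 3284
at [ 489.1 -223.7  214.5] yaw -1.0 tilt [-0. -0. -1.] t 12.6 w 0.403 F [ 0.1 -0.7 -1.9] j6 -0.48
delta [ 3.1 40.7 84.5] rz 0.001
```

View pics/w4.png

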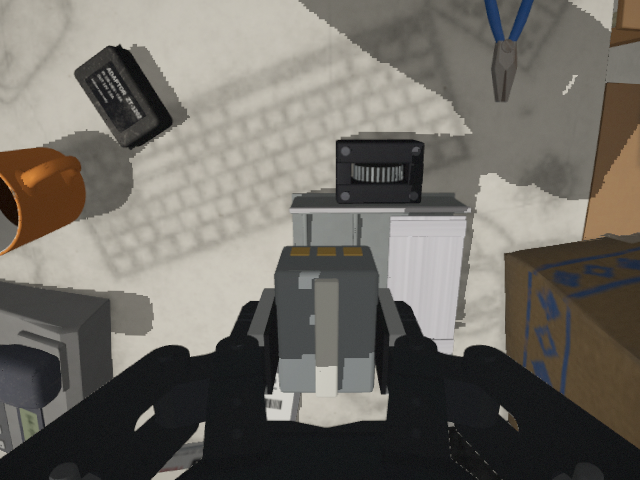

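Box yaw is about -0.6° and pocket 2 is near (492,-264). The cover sits at about 570.5 against an expected 571.5, and the last stroke reached the stop, so I take it as fully open. Next I'll place the module.

arm_command --motion '[{"delta_pos":[3.5,40,20],"rot":[0,0,-0.007]},{"delta_pos":[3.5,40,50],"rot":[0,0,-0.007]},{"delta_pos":[3.5,40,90],"rot":[0,0,-0.007]},{"delta_pos":[3.5,40,130],"rot":[0,0,-0.007]},{"delta_pos":[3.5,40,160],"rot":[0,0,-0.007]},{"delta_pos":[3.5,40,180],"rot":[0,0,-0.007]},{"delta_pos":[3.5,40,190],"rot":[0,0,-0.007]},{"delta_pos":[3.5,40,195],"rot":[0,0,-0.007]},{"delta_pos":[3.5,40,198],"rot":[0,0,-0.007]},{"delta_pos":[3.5,40,199],"rot":[0,0,-0.007]}]'

```text
clock: 13.55
eef_pos: [492.3, -264.2, 16.2]
tool_rot: [-0.0, 1.0, -0.005, 0.0]
ft_force: [-0.6, 6.6, 0.5]
width: 0.413
```

```bash
python3 - <<'E'
from h import *
go(491.9,-263.5,14.5,-.6)
E
```

```text
at [ 492.3 -264.2   16.2] yaw -0.6 tilt [ 0.001 -0.    -1.   ] t 13.6 w 0.413 F [-0.6  6.6  0.5] j6 -0.55
delta [-0.4 -0.7  1.7] rz -0.0
```

arm_command --motion '[{"delta_pos":[0,-1,0],"rot":[0,0,0]},{"delta_pos":[0,-1,0],"rot":[0,0,0]},{"delta_pos":[0,-1,0.5],"rot":[0,0,0]},{"delta_pos":[0,-1,1],"rot":[0,0,0]},{"delta_pos":[0,-1,1.5],"rot":[0,0,0]},{"delta_pos":[0,-1,1.5],"rot":[0,0,0]},{"delta_pos":[0,-1,1.5],"rot":[0,0,0]},{"delta_pos":[0,-1,1.5],"rot":[0,0,0]},{"delta_pos":[0,-1,1.5],"rot":[0,0,0]},{"delta_pos":[0,-1,1.5],"rot":[0,0,0]}]'

```text
clock: 14.55
eef_pos: [492.0, -263.9, 14.4]
tool_rot: [0.0, 1.0, -0.006, 0.0]
ft_force: [-3.3, 1.0, 5.5]
width: 0.403
```

arm_command --motion '[{"delta_pos":[0,0,0],"rot":[0,0,0]},{"delta_pos":[0,0,0],"rot":[0,0,0]},{"delta_pos":[0,0,0],"rot":[0,0,0]},{"delta_pos":[0,0,0],"rot":[0,0,0]},{"delta_pos":[0,0,-20],"rot":[0,0,0]},{"delta_pos":[0,0,-65],"rot":[0,0,0]},{"delta_pos":[0,0,-110],"rot":[0,0,0]},{"delta_pos":[0,0,-155],"rot":[0,0,0]},{"delta_pos":[0,-40,-195],"rot":[0,0,0]},{"delta_pos":[0,-70,-195],"rot":[0,0,0]}]' --hand 0.42

```text
clock: 15.55
eef_pos: [493.7, -193.9, 213.5]
tool_rot: [0.001, 1.0, -0.006, 0.003]
ft_force: [1.2, -0.1, -1.3]
width: 0.582
```

```bash
python3 - <<'E'
from h import *
p,W=modules('wrist','w5.png')
Z=W[...,2]; m=(Z>49)&(Z<55)&(W[...,0]>525)&(W[...,0]<640)&(W[...,1]<-235); print("cover",rect(W[m]))
modules('top')
go(523,-195.5,55,-1)
E
```

```text
wrist pass_1 0.59 [368.   0.  55.  30.] z 30.4 top (array([550.8, -44.1]), array([39. , 17.5]), 0.2) 934
wrist reject_1 0.74 [305. 247.  39.  64.] z 37.4 top (array([ 492.3, -264.6]), array([35.8, 50.3]), 0.1) 2107
cover (array([ 566.8, -300.2]), array([137.4,  67.2]), 82.9)
top pass_1 0.83 [321. 212.  20.  19.] z 36.3 top (array([555.2, -23.3]), array([49.7, 36.7]), 69.4) 219
top pass_1 0.81 [274. 219.  20.  16.] z 36.3 top (array([538.9,  93.2]), array([46.5, 34.5]), 88.3) 197
top pass_1 0.75 [388. 216.  80.  39.] z 53.3 top (array([ 491.2, -275.7]), array([155.8, 179.4]), 13.7) 53
top pass_1 0.56 [252. 258.  25.  22.] z 36.3 top (array([438.2, 149.9]), array([36.4, 49.8]), 22.5) 237
at [ 492.5 -194.3  208.4] yaw -0.7 tilt [-0.001 -0.    -1.   ] t 15.8 w 0.576 F [-0.5  0.1  0.3] j6 -0.43
delta [ 30.6   0.9 153.4] rz 0.006
```

View pics/w5.png

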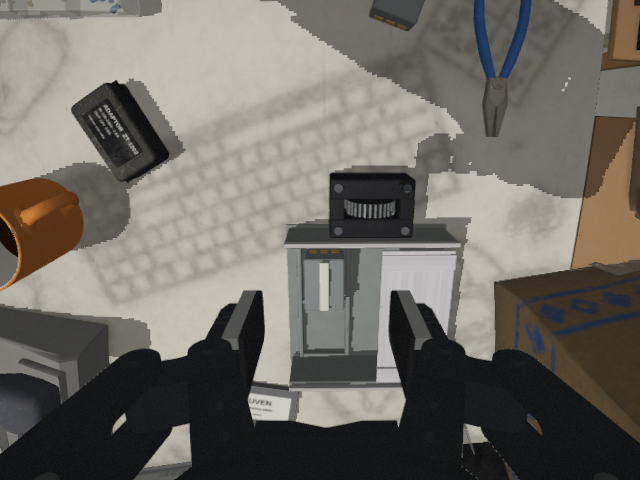

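The reject is seated in pocket 2: its tag reads z 37.4 at pixel (323,285), and it lies flat and parallel. Now I'll shut the cover.

arm_command --motion '[{"delta_pos":[48.5,1.5,30],"rot":[0,0,0.006]},{"delta_pos":[48.5,1.5,60],"rot":[0,0,0.006]},{"delta_pos":[48.5,1.5,100],"rot":[0,0,0.006]},{"delta_pos":[48.5,1.5,130],"rot":[0,0,0.006]},{"delta_pos":[48.5,1.5,145],"rot":[0,0,0.006]},{"delta_pos":[48.5,1.5,154],"rot":[0,0,0.006]},{"delta_pos":[48.5,1.5,156],"rot":[0,0,0.006]},{"delta_pos":[48.5,1.5,157],"rot":[0,0,0.006]},{"delta_pos":[48.5,1.5,157],"rot":[0,0,0.006]},{"delta_pos":[48.5,1.5,157],"rot":[0,0,0.006]}]' --hand 1

```text
clock: 16.85
eef_pos: [541.6, -196.0, 53.0]
tool_rot: [0.0, 1.0, -0.008, 0.001]
ft_force: [0.5, 0.6, 0.4]
width: -0.002
```

arm_command --motion '[{"delta_pos":[0,0,4],"rot":[0,0,0]},{"delta_pos":[0,0,7],"rot":[0,0,0]},{"delta_pos":[0,0,8],"rot":[0,0,0]},{"delta_pos":[-8,0,8],"rot":[0,0,0]},{"delta_pos":[-17,0,8],"rot":[0,0,0]},{"delta_pos":[-17,0,2],"rot":[0,0,0]},{"delta_pos":[0,0,2],"rot":[0,0,0]},{"delta_pos":[0,0,8],"rot":[0,0,0]},{"delta_pos":[-8,0,8],"rot":[0,0,0]},{"delta_pos":[-17,0,8],"rot":[0,0,0]}]'

```text
clock: 17.85
eef_pos: [525.6, -196.0, 45.6]
tool_rot: [0.001, 1.0, -0.008, 0.002]
ft_force: [1.1, 0.2, 14.6]
width: 0.0
```

```bash
python3 -c "
from h import *
coverx(); go(524,-195.5,45,-1)"
```

```text
cover x 0.7 [515.5 538.8 570.7]
at [ 524.1 -195.9   45.2] yaw -1.0 tilt [ 0.002  0.001 -1.   ] t 17.9 w -0.001 F [-4.5  0.5 18. ] j6 -0.41
delta [-0.2 -0.4  0.2] rz 0.0
```

Cover moved about 28 mm back. Continuing with two double strokes, pressing slightly less.

arm_command --motion '[{"delta_pos":[0,0,-6],"rot":[0,0,0]},{"delta_pos":[17,0,-6],"rot":[0,0,0]},{"delta_pos":[17,0,-0.3],"rot":[0,0,0]},{"delta_pos":[8,0,-0.3],"rot":[0,0,0]},{"delta_pos":[0,0,-0.3],"rot":[0,0,0]},{"delta_pos":[0,0,-6],"rot":[0,0,0]},{"delta_pos":[17,0,-6],"rot":[0,0,0]},{"delta_pos":[17,0,-0.3],"rot":[0,0,0]},{"delta_pos":[8,0,-0.3],"rot":[0,0,0]},{"delta_pos":[0,0,-0.3],"rot":[0,0,0]}]'

```text
clock: 18.95
eef_pos: [525.0, -195.9, 45.5]
tool_rot: [0.001, 1.0, -0.008, 0.002]
ft_force: [0.5, 0.3, 13.5]
width: 0.001
```

arm_command --motion '[{"delta_pos":[0,0,-6],"rot":[0,0,0]},{"delta_pos":[17,0,-6],"rot":[0,0,0]},{"delta_pos":[17,0,0],"rot":[0,0,0]},{"delta_pos":[8,0,0],"rot":[0,0,0]},{"delta_pos":[0,0,0],"rot":[0,0,0]},{"delta_pos":[0,0,-6],"rot":[0,0,0]},{"delta_pos":[17,0,-6],"rot":[0,0,0]},{"delta_pos":[17,0,0],"rot":[0,0,0]},{"delta_pos":[8,0,0],"rot":[0,0,0]},{"delta_pos":[0,0,0],"rot":[0,0,0]}]'

```text
clock: 19.95
eef_pos: [525.0, -195.9, 45.5]
tool_rot: [0.001, 1.0, -0.008, 0.002]
ft_force: [1.1, 0.4, 15.7]
width: -0.004
```

```bash
python3 -c "
from h import *
coverx(); go(524,-195.5,45,-1)"
```

```text
cover x 0.72 [466.5 492.7 523.6]
at [ 523.6 -195.8   45.1] yaw -1.0 tilt [ 0.001  0.001 -1.   ] t 20.1 w -0.0 F [-4.8  1.  20.7] j6 -0.41
delta [ 0.4 -0.3  0.1] rz 0.001
```

arm_command --motion '[{"delta_pos":[0,0,-6],"rot":[0,0,0]},{"delta_pos":[17,0,-6],"rot":[0,0,0]},{"delta_pos":[17,0,0],"rot":[0,0,0]},{"delta_pos":[13,0,0],"rot":[0,0,0]},{"delta_pos":[9,0,0],"rot":[0,0,0]},{"delta_pos":[5,0,0],"rot":[0,0,0]},{"delta_pos":[2,0,0],"rot":[0,0,0]},{"delta_pos":[0,0,0],"rot":[0,0,0]},{"delta_pos":[0,0,0],"rot":[0,0,0]},{"delta_pos":[0,0,0],"rot":[0,0,0]}]'

```text
clock: 21.05
eef_pos: [525.2, -196.1, 45.5]
tool_rot: [0.001, 1.0, -0.008, 0.002]
ft_force: [5.2, 0.0, 17.3]
width: -0.0
```

```bash
python3 -c "
from h import *
coverx(); go(439.3,152,200,22.5)"
```

```text
cover x 0.9 [460.5 486.3 519.8]
at [ 525.2 -196.1   45.5] yaw -1.0 tilt [ 0.005  0.002 -1.   ] t 21.1 w 0.001 F [ 5.2 -0.6 17.7] j6 -0.41
delta [ -91.  -346.3 -155.6] rz -0.41
```

arm_command --motion '[{"delta_pos":[0,0,-20],"rot":[0,0,0]},{"delta_pos":[0,0,-60],"rot":[0,0,0]},{"delta_pos":[0,0,-110],"rot":[0,0,0]},{"delta_pos":[0,0,-150],"rot":[0,0,0]},{"delta_pos":[-25,-10,-180],"rot":[0,0,0]},{"delta_pos":[-25,-10,-190],"rot":[0,0,0]},{"delta_pos":[-25,-10,-190],"rot":[0,0,0]},{"delta_pos":[-25,-10,-190],"rot":[0,0,0]},{"delta_pos":[-25,-10,-190],"rot":[0,0,0]},{"delta_pos":[-25,-10,-190],"rot":[0,0,0]}]'

```text
clock: 22.15
eef_pos: [499.2, -185.1, 232.8]
tool_rot: [-0.0, 1.0, -0.009, -0.001]
ft_force: [0.4, -0.5, -0.0]
width: -0.003
```

```bash
python3 - <<'E'
from h import *
coverx()
p=manip.get_image('wrist'); W=cloud(p); save(p,'w6.png')
Z=W[...,2]
m=(Z>50)&(Z<56)&(W[...,0]>440)&(W[...,0]<580)&(W[...,1]<-240)&(W[...,1]>-270); q=W[m]; print("cover",len(q),np.round(np.percentile(q,[1,50,99],axis=0),1).tolist())
m=(Z>38)&(Z<42)&(W[...,0]>480)&(W[...,0]<590)&(W[...,1]<-165)&(W[...,1]>-225); print("block",rect(W[m]))
go(439.3,152,200,22.5)
E
```

```text
cover x 0.68 [459.8 467.2 477. ]
cover 281 [[462.7, -265.2, 50.0], [493.7, -242.4, 50.7], [522.8, -240.1, 52.3]]
block (array([ 535.4, -195.6]), array([ 51.7, 109. ]), 89.1)
at [ 499.3 -185.1  233.7] yaw -1.0 tilt [-0.001 -0.    -1.   ] t 22.3 w 0.001 F [ 0.4  0.5 -0.5] j6 -0.41
delta [ -65.7 -336.    33.8] rz -0.41
```

Cover is centred over the pockets (462.7 to 522.8). Now the pass modules.

arm_command --motion '[{"delta_pos":[-66,-330,34],"rot":[0,0,-0.41]},{"delta_pos":[-66,-330,34],"rot":[0,0,-0.41]},{"delta_pos":[-66,-330,34],"rot":[0,0,-0.41]},{"delta_pos":[-66,-330,34],"rot":[0,0,-0.41]},{"delta_pos":[-66,-330,34],"rot":[0,0,-0.41]},{"delta_pos":[-66,-330,34],"rot":[0,0,-0.41]},{"delta_pos":[-66,-330,34],"rot":[0,0,-0.41]},{"delta_pos":[-66,-330,34],"rot":[0,0,-0.41]},{"delta_pos":[-66,-330,34],"rot":[0,0,-0.41]},{"delta_pos":[-66,-330,34],"rot":[0,0,-0.41]}]' --hand 0.3

```text
clock: 23.3
eef_pos: [439.2, 145.2, 200.3]
tool_rot: [0.0, 0.981, 0.195, 0.0]
ft_force: [-0.3, 0.1, -0.2]
width: 0.695
```

```bash
python3 - <<'E'
from h import *
p,W=modules('wrist','w7.png')
m=manip.masks_of(p,"pass_rack")
if m:
    q=W[m[0]["pixels"]]; q=q[(q[:,2]>9)&(q[:,2]<15)]; print("rack",m[0]["conf"],m[0]["bbox"],rect(q),len(q))
go(439.3,152.2,9.5,22.7)
E
```

```text
wrist pass_1 0.86 [308. 166.  43.  67.] z 33.8 top (array([439.4, 153.1]), array([35.7, 49.5]), 21.8) 2646
wrist pass_1 0.81 [340. 370.  61.  52.] z 33.5 top (array([517.5,  67. ]), array([ 57.5, 225. ]), 23.2) 1343
wrist pass_1 0.59 [334.   0. 138. 168.] z 11.8 top (array([449.6, 266.3]), array([147.9,  50.8]), 85.2) 4683
wrist pass_1 0.56 [375. 261.  69.  67.] z 30.4 top (array([502.2, 116.8]), array([ 58.5, 116.2]), 60.5) 1313
wrist reject_1 0.49 [227. 129.  39. 108.] z 9.9 top (array([370.4, 133.4]), array([ 16.1, 101.2]), 1.6) 357
rack 0.72 [332.0, 1.5, 139.7, 163.6] (array([450.1, 271.7]), array([137.2,  50.6]), 85.2) 2345
at [439.2 145.2 200.3] yaw 22.4 tilt [ 0.  0. -1.] t 23.5 w 0.702 F [0.1 0.3 0.8] j6 -0.15
delta [  2.8  -6.5 190.8] rz -0.005
```

View pics/w7.png

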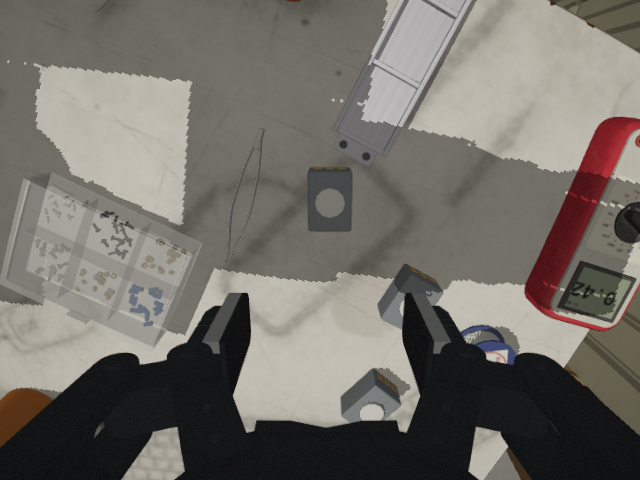

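Rack is at about (452.1,295.0) with yaw -4.8°, the module is at (439.4,152.9), and the tweezers at pixel (245,200) are clear of the 60 mm opening. Grasping A.

arm_command --motion '[{"delta_pos":[3,-7,20],"rot":[0,0,0]},{"delta_pos":[3,-7,60],"rot":[0,0,0]},{"delta_pos":[3,-7,100],"rot":[0,0,0]},{"delta_pos":[3,-7,135],"rot":[0,0,0]},{"delta_pos":[3,-7,160],"rot":[0,0,0]},{"delta_pos":[3,-7,175],"rot":[0,0,0]},{"delta_pos":[3,-7,185],"rot":[0,0,0]},{"delta_pos":[3,-7,190.5],"rot":[0,0,0]},{"delta_pos":[3,-7,190.5],"rot":[0,0,0]},{"delta_pos":[3,-7,190.5],"rot":[0,0,0]}]'

```text
clock: 24.5
eef_pos: [439.5, 153.6, 10.4]
tool_rot: [-0.0, 0.981, 0.195, 0.0]
ft_force: [0.5, -0.8, -0.1]
width: 0.7
```

arm_command --motion '[{"delta_pos":[0,0,0],"rot":[0,0,0]},{"delta_pos":[0,0,0],"rot":[0,0,0]},{"delta_pos":[0,0,0],"rot":[0,0,0]},{"delta_pos":[0,0,0],"rot":[0,0,0]},{"delta_pos":[0,0,0],"rot":[0,0,0]},{"delta_pos":[0,0,0],"rot":[0,0,0]},{"delta_pos":[0,0,-10],"rot":[0,0,0]},{"delta_pos":[0,0,-40],"rot":[0,0,0]},{"delta_pos":[0,0,-80],"rot":[0,0,0]},{"delta_pos":[0,0,-80],"rot":[0,0,0]}]' --hand 1

```text
clock: 25.5
eef_pos: [441.2, 154.2, 94.7]
tool_rot: [-0.0, 0.981, 0.195, 0.004]
ft_force: [0.6, -0.7, -1.4]
width: 0.406
```

```bash
python3 -c "
from h import *
go(457.1,354.8,90,-4.8)"
```

```text
at [441.2 154.2  94.7] yaw 22.5 tilt [ 0.008  0.001 -1.   ] t 25.5 w 0.406 F [ 0.6 -0.7 -1.4] j6 -0.14
delta [  91.5 -179.2    5.2] rz 0.477
```

arm_command --motion '[{"delta_pos":[93.5,-180,0],"rot":[0,0,0.477]},{"delta_pos":[93.5,-180,0],"rot":[0,0,0.477]},{"delta_pos":[93.5,-180,0],"rot":[0,0,0.477]},{"delta_pos":[93.5,-180,0],"rot":[0,0,0.477]},{"delta_pos":[93.5,-180,0],"rot":[0,0,0.477]},{"delta_pos":[93.5,-180,10],"rot":[0,0,0.477]},{"delta_pos":[93.5,-180,40],"rot":[0,0,0.477]},{"delta_pos":[93.5,-180,50],"rot":[0,0,0.477]},{"delta_pos":[93.5,-180,55],"rot":[0,0,0.477]},{"delta_pos":[93.5,-180,55],"rot":[0,0,0.477]}]'

```text
clock: 26.5
eef_pos: [456.5, 355.1, 34.7]
tool_rot: [0.0, 0.999, -0.042, -0.0]
ft_force: [0.5, -0.3, -0.7]
width: 0.406
```

```bash
python3 - <<'E'
from h import *
go(457.1,355.3,14.5,-4.8)
p=manip.get_image('side'); save(p,'s2.png'); W=cloud(p)
m=manip.masks_of(p,"pass_rack")[0]; q=W[m["pixels"]]; q=q[(q[:,2]>9)&(q[:,2]<15)]; print("rack",rect(q))
E
```

```text
at [456.5 355.1  34.7] yaw -4.8 tilt [-0.001  0.    -1.   ] t 26.5 w 0.406 F [ 0.5 -0.3 -0.7] j6 0.68
delta [ 0.6 -0.3 20.2] rz -0.001
rack (array([453. , 295.1]), array([186.1,  51.5]), 85.4)
```

arm_command --motion '[{"delta_pos":[0.8,0,6],"rot":[0,0,0]},{"delta_pos":[0.8,0,10],"rot":[0,0,0]},{"delta_pos":[0.8,0,13],"rot":[0,0,0]},{"delta_pos":[0.8,0,15],"rot":[0,0,0]},{"delta_pos":[0.8,0,17],"rot":[0,0,0]},{"delta_pos":[0.8,0,18.5],"rot":[0,0,0]},{"delta_pos":[0.8,0,19.5],"rot":[0,0,0]},{"delta_pos":[0.8,0,20],"rot":[0,0,0]},{"delta_pos":[0.8,0,20],"rot":[0,0,0]},{"delta_pos":[0.8,0,20],"rot":[0,0,0]}]'

```text
clock: 27.6
eef_pos: [457.3, 355.6, 14.9]
tool_rot: [-0.0, 0.999, -0.042, 0.0]
ft_force: [-0.1, -0.0, -1.1]
width: 0.406
```

arm_command --motion '[{"delta_pos":[0,0,0.5],"rot":[0,0,0]},{"delta_pos":[0,0,0.5],"rot":[0,0,0]},{"delta_pos":[0,0,0.5],"rot":[0,0,0]},{"delta_pos":[0,0,0.5],"rot":[0,0,0]},{"delta_pos":[0,0,-15],"rot":[0,0,0]},{"delta_pos":[0,0,-60],"rot":[0,0,0]},{"delta_pos":[0,0,-110],"rot":[0,0,0]},{"delta_pos":[0,40,-150],"rot":[0,0,0]},{"delta_pos":[10,80,-185],"rot":[0,0,0]},{"delta_pos":[20,130,-185],"rot":[0,0,0]}]' --hand 0.35

```text
clock: 28.6
eef_pos: [466.0, 233.5, 203.9]
tool_rot: [-0.002, 0.999, -0.041, 0.003]
ft_force: [1.0, -1.2, -0.5]
width: 0.65
```

```bash
python3 - <<'E'
from h import *
modules('side','s3.png'); modules('top'); go(541.5,90,200,-7)
E
```

```text
side pass_1 0.93 [286. 257.  28.  26.] z 35.7 top (array([543.2,  94.8]), array([52.4, 36. ]), 82.1) 272
side pass_1 0.86 [298. 232.  29.  23.] z 35.8 top (array([558.4, -19.6]), array([46.6, 35.6]), 71.3) 192
side pass_1 0.6 [273. 343.  37.  41.] z 39.6 top (array([458.3, 355. ]), array([51.3, 36.5]), 84.5) 655
top pass_1 0.72 [320. 211.  20.  20.] z 36.3 top (array([555.2, -23.2]), array([48.9, 36.3]), 68.9) 222
top pass_1 0.6 [275. 218.  16.  18.] z 36.2 top (array([539.8,  94.1]), array([50.5, 34.2]), 80.6) 216
at [465.  234.2 199. ] yaw -4.8 tilt [ 0. -0. -1.] t 28.9 w 0.648 F [-0.8  0.2 -0.4] j6 0.48
delta [ 88.3 137.3  -1. ] rz 0.039
```

arm_command --motion '[{"delta_pos":[88,140,0],"rot":[0,0,0.04]},{"delta_pos":[88,140,0],"rot":[0,0,0.04]},{"delta_pos":[88,140,0],"rot":[0,0,0.04]},{"delta_pos":[88,140,0],"rot":[0,0,0.04]},{"delta_pos":[88,140,0],"rot":[0,0,0.04]},{"delta_pos":[88,140,0],"rot":[0,0,0.04]},{"delta_pos":[88,140,0],"rot":[0,0,0.04]},{"delta_pos":[88,140,0],"rot":[0,0,0.04]},{"delta_pos":[88,140,0],"rot":[0,0,0.04]},{"delta_pos":[88,140,0],"rot":[0,0,0.04]}]' --hand 0.3

```text
clock: 29.9
eef_pos: [541.0, 87.2, 198.8]
tool_rot: [-0.0, 0.998, -0.062, 0.0]
ft_force: [0.6, -0.7, 0.4]
width: 0.702
```

```bash
python3 - <<'E'
from h import *
modules('wrist','w8.png'); go(541.7,94.2,9.5,-7.5)
E
```

```text
wrist pass_1 0.72 [334. 288.  53.  65.] z 33.5 top (array([556.7, -22.7]), array([50.3, 35.3]), 70.4) 1948
wrist pass_1 0.62 [303. 165.  49.  67.] z 33.6 top (array([542.8,  94.2]), array([50.3, 36.1]), 82.8) 2707
at [541.1  86.8 198.7] yaw -7.1 tilt [ 0. -0. -1.] t 30.1 w 0.701 F [-0.1 -0.4 -0.1] j6 0.22
delta [ -0.4  -7.4 189.2] rz 0.007
```

View pics/w8.png

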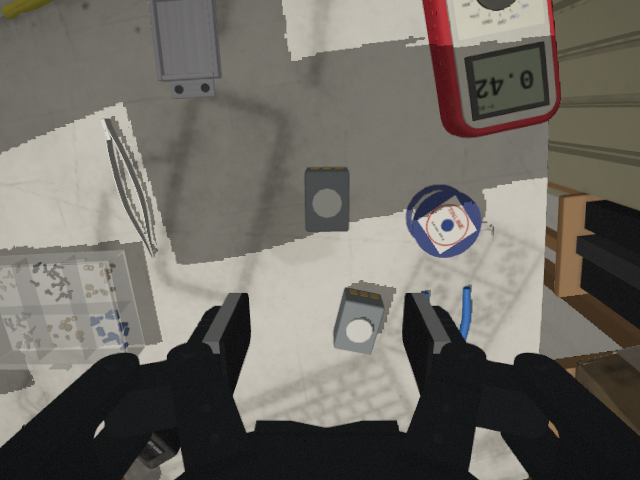

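B is at pixel (327,200). The spool's near edge at pixel 408 is about 66 mm away, outside the 45 mm finger reach. Grasping.

arm_command --motion '[{"delta_pos":[0.8,-7.5,20],"rot":[0,0,0]},{"delta_pos":[0.8,-7.5,60],"rot":[0,0,0]},{"delta_pos":[0.8,-7.5,100],"rot":[0,0,0]},{"delta_pos":[0.8,-7.5,135],"rot":[0,0,0]},{"delta_pos":[0.8,-7.5,160],"rot":[0,0,0]},{"delta_pos":[0.8,-7.5,175],"rot":[0,0,0]},{"delta_pos":[0.8,-7.5,185],"rot":[0,0,0]},{"delta_pos":[0.8,-7.5,189],"rot":[0,0,0]},{"delta_pos":[0.8,-7.5,189],"rot":[0,0,0]},{"delta_pos":[0.8,-7.5,189],"rot":[0,0,0]}]'

```text
clock: 31.05
eef_pos: [543.5, 94.1, 10.7]
tool_rot: [-0.0, 0.998, -0.062, 0.001]
ft_force: [-0.1, 0.1, -0.2]
width: 0.702
```

arm_command --motion '[{"delta_pos":[0,0,0],"rot":[0,0,0]},{"delta_pos":[0,0,0],"rot":[0,0,0]},{"delta_pos":[0,0,0],"rot":[0,0,0]},{"delta_pos":[0,0,0],"rot":[0,0,0]},{"delta_pos":[0,0,0],"rot":[0,0,0]},{"delta_pos":[0,0,0],"rot":[0,0,0]},{"delta_pos":[0,0,-10],"rot":[0,0,0]},{"delta_pos":[0,0,-40],"rot":[0,0,0]},{"delta_pos":[0,0,-70],"rot":[0,0,0]},{"delta_pos":[0,0,-80],"rot":[0,0,0]}]' --hand 1

```text
clock: 32.05
eef_pos: [543.9, 94.2, 93.0]
tool_rot: [-0.0, 0.998, -0.062, 0.002]
ft_force: [0.9, -0.8, -0.8]
width: 0.409
```

```bash
python3 -c "
from h import *
go(452.5,295.1,90,-4.8)"
```

```text
at [543.9  94.2  93. ] yaw -7.1 tilt [ 0.004 -0.001 -1.   ] t 32.0 w 0.409 F [ 0.9 -0.8 -0.8] j6 0.23
delta [-115.6 -188.     2.7] rz -0.04
```

arm_command --motion '[{"delta_pos":[-114.5,-188,0],"rot":[0,0,-0.04]},{"delta_pos":[-114.5,-188,0],"rot":[0,0,-0.04]},{"delta_pos":[-114.5,-188,0],"rot":[0,0,-0.04]},{"delta_pos":[-114.5,-188,0],"rot":[0,0,-0.04]},{"delta_pos":[-114.5,-188,0],"rot":[0,0,-0.04]},{"delta_pos":[-114.5,-188,0],"rot":[0,0,-0.04]},{"delta_pos":[-114.5,-188,30],"rot":[0,0,-0.04]},{"delta_pos":[-114.5,-188,50],"rot":[0,0,-0.04]},{"delta_pos":[-114.5,-188,55],"rot":[0,0,-0.04]},{"delta_pos":[-114.5,-188,55],"rot":[0,0,-0.04]}]'

```text
clock: 33.05
eef_pos: [452.5, 294.0, 34.2]
tool_rot: [0.0, 0.999, -0.042, -0.001]
ft_force: [-0.4, -0.3, -1.5]
width: 0.4
```

```bash
python3 -c "
from h import *
go(452.5,295.1,14.5,-4.8)"
```

```text
at [452.5 294.   34.2] yaw -4.9 tilt [-0.001  0.001 -1.   ] t 33.0 w 0.4 F [-0.4 -0.3 -1.5] j6 0.59
delta [-0.1 -1.1 19.7] rz -0.001
```

arm_command --motion '[{"delta_pos":[0,-0.8,6],"rot":[0,0,0]},{"delta_pos":[0,-0.8,10],"rot":[0,0,0]},{"delta_pos":[0,-0.8,13],"rot":[0,0,0]},{"delta_pos":[0,-0.8,15],"rot":[0,0,0]},{"delta_pos":[0,-0.8,17],"rot":[0,0,0]},{"delta_pos":[0,-0.8,18.5],"rot":[0,0,0]},{"delta_pos":[0,-0.8,19.5],"rot":[0,0,0]},{"delta_pos":[0,-0.8,19.5],"rot":[0,0,0]},{"delta_pos":[0,-0.8,19.5],"rot":[0,0,0]},{"delta_pos":[0,-0.8,19.5],"rot":[0,0,0]}]'

```text
clock: 34.05
eef_pos: [452.6, 295.6, 15.3]
tool_rot: [-0.0, 0.999, -0.042, 0.0]
ft_force: [-0.2, -0.8, -1.5]
width: 0.408
```

arm_command --motion '[{"delta_pos":[0,0,0.3],"rot":[0,0,0]},{"delta_pos":[0,0,0.3],"rot":[0,0,0]},{"delta_pos":[0,0,0.3],"rot":[0,0,0]},{"delta_pos":[0,0,0.3],"rot":[0,0,0]},{"delta_pos":[0,0,-15],"rot":[0,0,0]},{"delta_pos":[0,0,-60],"rot":[0,0,0]},{"delta_pos":[0,0,-110],"rot":[0,0,0]},{"delta_pos":[10,40,-150],"rot":[0,0,0]},{"delta_pos":[30,80,-185],"rot":[0,0,0]},{"delta_pos":[50,120,-185],"rot":[0,0,0]}]' --hand 0.35

```text
clock: 35.05
eef_pos: [490.9, 177.4, 204.3]
tool_rot: [-0.001, 0.999, -0.041, 0.003]
ft_force: [0.6, 0.4, -0.2]
width: 0.65
```

```bash
python3 - <<'E'
from h import *
modules('side','s4.png'); modules('top'); go(557,-29,200,-21)
E
```

```text
side pass_1 0.96 [300. 229.  27.  26.] z 36.0 top (array([556.2, -22.3]), array([51.8, 35. ]), 69.0) 202
side pass_1 0.93 [290. 324.  34.  35.] z 39.8 top (array([453.8, 299.3]), array([60.3, 35.9]), 85.0) 519
side pass_1 0.63 [274. 347.  33.  39.] z 39.7 top (array([458.1, 354.9]), array([51.7, 36.4]), 84.4) 650
side pass_1 0.41 [248. 244.  24.  25.] z 33.7 top (array([639.6,  63.4]), array([57.4, 59.5]), 78.4) 336
top pass_1 0.66 [320. 211.  19.  21.] z 36.6 top (array([553.8, -24.4]), array([46.5, 35.3]), 70.9) 209
top pass_1 0.58 [172. 252.  23.  18.] z 40.9 top (array([430.8, 286.6]), array([196.9,  44.3]), 69.4) 212
at [489.6 178.3 199.4] yaw -4.8 tilt [-0. -0. -1.] t 35.4 w 0.651 F [0.  1.3 0. ] j6 0.36
delta [ 84.5 200.9  -0.7] rz 0.283
```

arm_command --motion '[{"delta_pos":[84,201,0],"rot":[0,0,0.27]},{"delta_pos":[84,201,0],"rot":[0,0,0.27]},{"delta_pos":[84,201,0],"rot":[0,0,0.27]},{"delta_pos":[84,201,0],"rot":[0,0,0.27]},{"delta_pos":[84,201,0],"rot":[0,0,0.27]},{"delta_pos":[84,201,0],"rot":[0,0,0.27]},{"delta_pos":[84,201,0],"rot":[0,0,0.27]},{"delta_pos":[84,201,0],"rot":[0,0,0.27]},{"delta_pos":[84,201,0],"rot":[0,0,0.27]},{"delta_pos":[84,201,0],"rot":[0,0,0.27]}]' --hand 0.35

```text
clock: 36.35
eef_pos: [556.8, -28.7, 199.3]
tool_rot: [-0.0, 0.984, -0.175, 0.0]
ft_force: [-0.6, 0.3, -0.7]
width: 0.648
```

```bash
python3 - <<'E'
from h import *
modules('wrist','w9.png'); go(556.7,-22.7,9.5,-20.4)
E
```

```text
wrist pass_1 0.37 [386. 139.  72. 142.] z 9.4 top (array([640.8, -72.3]), array([128.5,  46.5]), 89.2) 2519
at [556.8 -29.3 199.3] yaw -20.3 tilt [ 0. -0. -1.] t 36.5 w 0.649 F [ 0.1 -0.7  0.8] j6 0.24
delta [ -2.4  -6.1 189.8] rz 0.003
```

View pics/w9.png

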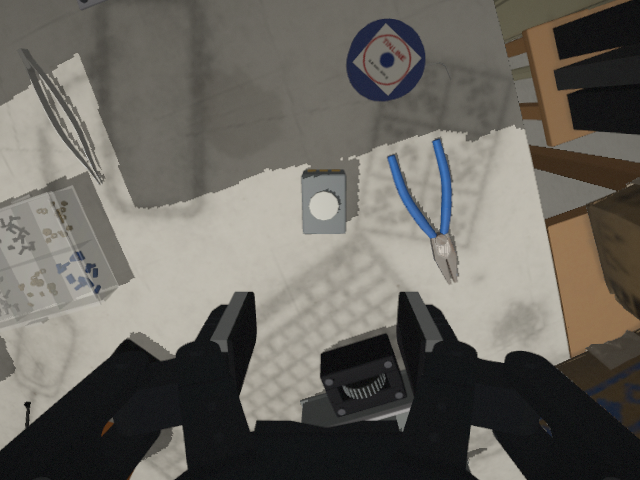

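The network missed C here, but it is plainly visible at pixel (324,203), so I'll measure it from depth. The cutter handle at pixel ~(400,190) is about 65 mm off.

```bash
python3 - <<'E'
from h import *
p=manip.get_image('wrist'); W=cloud(p)[120:270,270:380]; q=W[(W[...,2]>25)&(W[...,2]<38)]; print(rect(q),len(q))
go(*rect(q)[0],9.5,-20.4)
E
```

```text
(array([556.5, -23.5]), array([50.4, 35.4]), 70.5) 2661
at [556.8 -29.4 199.3] yaw -20.3 tilt [ 0. -0. -1.] t 36.5 w 0.65 F [-0.   0.5 -0.4] j6 0.24
delta [ -2.3  -5.4 189.8] rz 0.002
```

arm_command --motion '[{"delta_pos":[-2,-5.5,20],"rot":[0,0,0]},{"delta_pos":[-2,-5.5,60],"rot":[0,0,0]},{"delta_pos":[-2,-5.5,100],"rot":[0,0,0]},{"delta_pos":[-2,-5.5,135],"rot":[0,0,0]},{"delta_pos":[-2,-5.5,160],"rot":[0,0,0]},{"delta_pos":[-2,-5.5,175],"rot":[0,0,0]},{"delta_pos":[-2,-5.5,185],"rot":[0,0,0]},{"delta_pos":[-2,-5.5,189.5],"rot":[0,0,0]},{"delta_pos":[-2,-5.5,189.5],"rot":[0,0,0]},{"delta_pos":[-2,-5.5,189.5],"rot":[0,0,0]}]' --hand 0.33

```text
clock: 37.55
eef_pos: [557.4, -23.8, 10.7]
tool_rot: [-0.0, 0.984, -0.176, 0.001]
ft_force: [-0.3, 0.5, -0.7]
width: 0.668
```

arm_command --motion '[{"delta_pos":[0,0,0],"rot":[0,0,0]},{"delta_pos":[0,0,0],"rot":[0,0,0]},{"delta_pos":[0,0,0],"rot":[0,0,0]},{"delta_pos":[0,0,0],"rot":[0,0,0]},{"delta_pos":[0,0,0],"rot":[0,0,0]},{"delta_pos":[0,0,0],"rot":[0,0,0]},{"delta_pos":[0,0,-10],"rot":[0,0,0]},{"delta_pos":[0,0,-40],"rot":[0,0,0]},{"delta_pos":[0,0,-70],"rot":[0,0,0]},{"delta_pos":[0,0,-80],"rot":[0,0,0]}]' --hand 1

```text
clock: 38.55
eef_pos: [558.0, -23.9, 93.1]
tool_rot: [-0.0, 0.984, -0.176, 0.002]
ft_force: [0.5, 0.2, -1.0]
width: 0.403
```

```bash
python3 -c "
from h import *
go(447.5,235.3,90,-4.8)"
```

```text
at [558.  -23.9  93.1] yaw -20.3 tilt [ 0.004 -0.001 -1.   ] t 38.5 w 0.403 F [ 0.5  0.2 -1. ] j6 0.25
delta [-193.5 -204.8    2.5] rz -0.27
```

arm_command --motion '[{"delta_pos":[-192.5,-205,0],"rot":[0,0,-0.27]},{"delta_pos":[-192.5,-205,0],"rot":[0,0,-0.27]},{"delta_pos":[-192.5,-205,0],"rot":[0,0,-0.27]},{"delta_pos":[-192.5,-205,0],"rot":[0,0,-0.27]},{"delta_pos":[-192.5,-205,0],"rot":[0,0,-0.27]},{"delta_pos":[-192.5,-205,0],"rot":[0,0,-0.27]},{"delta_pos":[-192.5,-205,0],"rot":[0,0,-0.27]},{"delta_pos":[-192.5,-205,35],"rot":[0,0,-0.27]},{"delta_pos":[-192.5,-205,53],"rot":[0,0,-0.27]},{"delta_pos":[-192.5,-205,53],"rot":[0,0,-0.27]}]'

```text
clock: 39.55
eef_pos: [446.1, 234.2, 34.3]
tool_rot: [0.001, 0.999, -0.042, -0.002]
ft_force: [0.2, -1.4, -0.5]
width: 0.409
```

```bash
python3 -c "
from h import *
go(447.5,235.4,14.8,-4.8)"
```

```text
at [446.1 234.2  34.3] yaw -4.8 tilt [-0.004  0.002 -1.   ] t 39.5 w 0.409 F [ 0.2 -1.4 -0.5] j6 0.5
delta [ 1.4 -1.4 19.5] rz -0.001
```

arm_command --motion '[{"delta_pos":[0.9,-0.9,0],"rot":[0,0,0]},{"delta_pos":[0.9,-0.9,6],"rot":[0,0,0]},{"delta_pos":[0.9,-0.9,11],"rot":[0,0,0]},{"delta_pos":[0.9,-0.9,14],"rot":[0,0,0]},{"delta_pos":[0.9,-0.9,16.5],"rot":[0,0,0]},{"delta_pos":[0.9,-0.9,18.5],"rot":[0,0,0]},{"delta_pos":[0.9,-0.9,19.5],"rot":[0,0,0]},{"delta_pos":[0.9,-0.9,19.5],"rot":[0,0,0]},{"delta_pos":[0.9,-0.9,19.5],"rot":[0,0,0]},{"delta_pos":[0.9,-0.9,19.5],"rot":[0,0,0]}]'

```text
clock: 40.55
eef_pos: [448.4, 236.1, 17.3]
tool_rot: [-0.0, 0.999, -0.042, 0.0]
ft_force: [0.7, -0.8, -0.5]
width: 0.408
```

arm_command --motion '[{"delta_pos":[-0.8,0.6,0],"rot":[0,0,0]},{"delta_pos":[-0.8,0.6,0],"rot":[0,0,0]},{"delta_pos":[-0.8,0.6,1],"rot":[0,0,0]},{"delta_pos":[-0.8,0.6,2],"rot":[0,0,0]},{"delta_pos":[-0.8,0.6,2.4],"rot":[0,0,0]},{"delta_pos":[-0.8,0.6,2.4],"rot":[0,0,0]},{"delta_pos":[-0.8,0.6,2.4],"rot":[0,0,0]},{"delta_pos":[-0.8,0.6,2.4],"rot":[0,0,0]},{"delta_pos":[-0.8,0.6,2.4],"rot":[0,0,0]},{"delta_pos":[-0.8,0.6,2.4],"rot":[0,0,0]}]'

```text
clock: 41.55
eef_pos: [447.5, 235.5, 14.8]
tool_rot: [-0.0, 0.999, -0.042, -0.0]
ft_force: [-0.6, -0.1, -1.8]
width: 0.408
```

arm_command --motion '[{"delta_pos":[0,0,0.3],"rot":[0,0,0]},{"delta_pos":[0,0,0.3],"rot":[0,0,0]},{"delta_pos":[0,0,0.3],"rot":[0,0,0]},{"delta_pos":[0,0,0.3],"rot":[0,0,0]},{"delta_pos":[0,0,-15],"rot":[0,0,0]},{"delta_pos":[0,0,-60],"rot":[0,0,0]},{"delta_pos":[0,0,-110],"rot":[0,0,0]},{"delta_pos":[10,40,-150],"rot":[0,0,0]},{"delta_pos":[30,80,-185],"rot":[0,0,0]},{"delta_pos":[50,120,-185],"rot":[0,0,0]}]' --hand 0.35

```text
clock: 42.55
eef_pos: [485.9, 117.2, 202.6]
tool_rot: [-0.001, 0.999, -0.041, 0.003]
ft_force: [0.4, -0.9, -0.6]
width: 0.65
```

```bash
python3 - <<'E'
from h import *
p,_=modules('side','s5.png'); q,_=modules('top','t5.png')
t=q["frame"][180:310,150:490]; s=p["frame"][160:420,240:420]
t=cv2.resize(t,(800,306)); s=cv2.resize(s[100:260],(330,294))
s2=cv2.resize(p["frame"][160:240,300:420],(440,294))
o=np.zeros((600,800,3),np.uint8);o[:306]=t;o[306:600,:330]=s;o[306:600,340:780]=s2
cv2.imwrite("pics/c5.png",o[...,::-1])
go(500,-190,220,-1)
E
```

```text
side pass_1 0.95 [309. 301.  28.  32.] z 39.8 top (array([449.3, 240.5]), array([63. , 36.4]), 85.2) 455
side pass_1 0.88 [274. 346.  36.  41.] z 39.5 top (array([458.4, 354.8]), array([51.8, 36.6]), 85.7) 658
side pass_1 0.62 [290. 324.  34.  35.] z 39.8 top (array([454.2, 301.8]), array([60.9, 35.8]), 85.7) 519
top pass_1 0.59 [198. 254.  21.  18.] z 40.3 top (array([450.2, 292.4]), array([48. , 35.8]), 89.3) 215
top pass_1 0.58 [217. 256.   6.  16.] z 502.8 top (array([378. , 154.7]), array([ 1.2, 15.2]), 84.1) 12
top pass_1 0.55 [173. 253.  25.  17.] z 40.0 top (array([455.3, 352.8]), array([51.3, 35.4]), 85.2) 233
at [484.5 118.2 198.3] yaw -4.8 tilt [-0.001  0.    -1.   ] t 42.9 w 0.652 F [ 0.3  0.5 -0.3] j6 0.25
delta [ 41.1 305.8 -21.7] rz -0.066
```

View pics/c5.png

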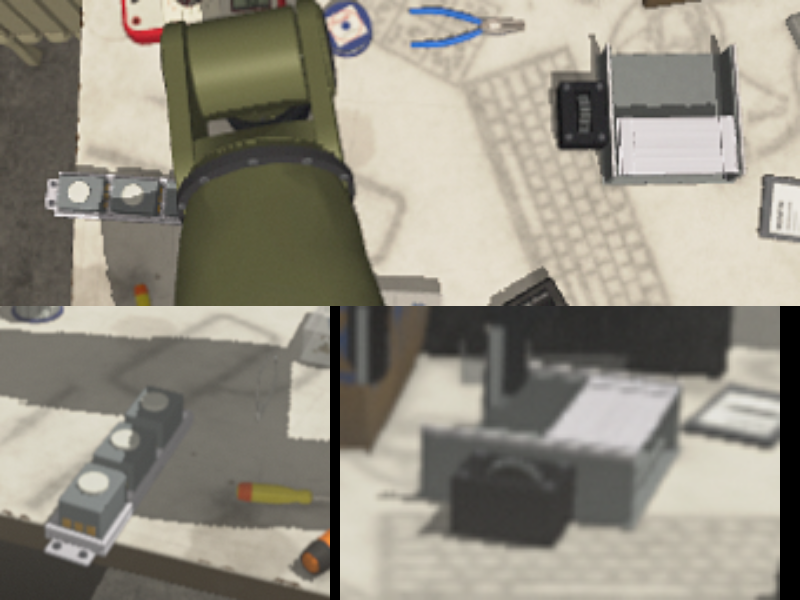

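All three round tags sit in the rack at about +4 mm and the cover looks shut. I'll compare the cover with its initial (shut) picture and check again for any missed module.

```bash
python3 - <<'E'
from h import *
coverx()
p=manip.get_image("top"); W=cloud(p); m=manip.masks_of(p,"cover")[0]; q=W[m["pixels"]]; q=q[q[:,2]>46]; print(m["conf"],m["bbox"],rect(q),"initial bbox 409.8 230.1 56.9 24.3, centre 490.5 -294.9")
a=cv2.imread("pics/top1.png",0)[200:265,405:470].astype(np.float32); b=cv2.imread("pics/t5.png",0)[200:265,405:470].astype(np.float32)
print("shift",cv2.phaseCorrelate(a[28:],b[28:]),"absdiff",np.abs(a-b).mean(), np.abs(a-b)[25:60].mean(1).round(1))
E
```

```text
cover x 0.76 [460.2 488.8 518.7]
0.83 [411.8, 231.0, 54.3, 21.1] (array([ 489.3, -293.3]), array([130.5,  62.3]), 89.9) initial bbox 409.8 230.1 56.9 24.3, centre 490.5 -294.9
shift ((0.013947325719058767, 0.023580881015622168), 0.9952111194531122) absdiff 13.068639 [ 9.5  7.9  7.8  7.9 11.8 14.1 15.6 15.7 14.3 14.8 15.6 14.7 14.6 14.8
 15.3 15.  15.3 15.7 15.1 14.8 15.4 15.3 13.7 14.8 14.4 14.6 15.5 15.2
 19.1 11.6 10.7 12.1 12.2 14.7 15.9]
```

```bash
python3 -c "
from workcell import manip
print(manip.close_job())"
```

```text
the job is handed in; nothing more can be done
None
```

The job is handed in, at about 43 s of the 210 s. All four modules in the scene are stowed: one with a bar tag and three with round tags.

- **Cover:** I rolled it open with the wheel until it met the stop. It measured about 1 mm short of the nominal 80 mm, within calibration error. After the reject went in, I rolled it back to the other stop. The final top picture matches the starting (shut) picture to 0.02 px.
- **Reject:** The bar-tag module is in reject pocket 2. Its top read 37.4 mm, so it is on the pocket floor and lies parallel to the pocket.
- **Passes:** The round-tag modules are in pass pockets 1, 2 and 3. Each top reads about 4 mm higher than on the bench, so all are seated flat.
- **Bystanders:** The gripper kept clear of them. I did not measure their positions again at the end.

**Checks that disagreed:**
- The network missed the third round-tag module once in the wrist view, so I measured it from depth instead.
- At the last look, the arm hid pass pocket 1 from the top camera. Only the side camera confirmed that module.

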